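# Strip the pellet die onto its drying stations

### The arm

A 6-joint arm with a two-finger parallel gripper is mounted at the origin on a cart in front of the work surface, level with it; the furniture and walls round the work are solid. World frame = base frame: x ahead of the robot, y to its left, z up, the work surface at z = 0. Lengths are in m, angles in rad, forces in N, time in s.
With the tool pointing down it reaches from about 0.275 to 0.85 m from the base axis. Payload 5.2 kg.
Tool frame: the origin (TCP) lies midway between the tips of the shut fingers; the grasp point (between the pads) lies env.grip_point_offset behind it (env.grip_point_offset is the distance from the TCP to the grasp point, in m); z points along the fingers, y is the line along which they close (so a half turn about z gives the same grasp; the last joint's range is limited). The gripper opens to 85 mm and grips with 20 to 120 N. Pads are 22 mm wide; open, the fingers measure 114 mm over their backs; the gripper's body (76 mm by 85 mm) begins 54 mm behind the grasp point. The pads swing forward as they close: fully open they stand 13 mm farther back than shut.
Start: joints at [-1.521, 0.259, 1.535, -0, 1.348, -0.203], TCP at [0.138, -0.533, 0.231] pointing down, gripper open.
Joint ranges: [-3.14, 3.14], [-0.91, 2.08], [0.19, 2.58], [-1.22, 4.36], [0.22, 2.71], [-3.12, 3.12]. Speed limits (rad/s): [2.57, 2.57, 3.14, 3.14, 3.14, 3.14].

### API

Orientations are given as a rotation vector (axis times angle).
In Python, from bench import env gives the robot as it stands.
- The arm moves only by the tool drive_tool, never from a script. Its argument "deltas" is a list of rows, each a list of 7 numbers: the shift along the tool's x, y, z in units of 50 mm (1.0 is 50 mm), then the turn, a rotation vector about the tool's x, y, z in units of 6 degrees (1.0 is 6 degrees), then the closure, from -1 (fully open) to 1 (shut). In form: [[tx, ty, tz, rx, ry, rz, grip], ...]. A call has 1 to 20 rows; each row shifts and turns the commanded pose from where the row before left it, along the tool's axes as they then stand; what a row does not reach is not made up. A row lasts 1/8 s, in which the tool goes at most 62.5 mm and 10.7 degrees, less where a joint would pass 70% of its speed; a pose out of reach is approached as far as the arm can. A call is refused whole if a number of a shift passes 1 or a number of a turn 1, either way. A call with a gripper value outside its range is refused whole. The fingers move at their own pace and stop on an object; "force" is the grip in N (left out, the last holds). Time passes only in rows, so rows that do not move let the fingers close. It gives the time, the measured TCP pose, the force, the opening and the grip force at its end, in the units of the state.
- env.get_state(): the state, without advancing time (a new reading comes with each control period).
- env.snapshot(name): name is "side" or "top"; returns a dict with "image" (420x560x3 uint8, red, green, blue), "vfov" (degrees; the focal length in pixels is half the picture's height over the tangent of half this angle, whatever the lens; pixels are square), "cx", "cy" (the principal point, pixels), "T" (4x4, takes a point from camera to world coordinates). Camera axes: x right, y up, looking along -z (the intrinsics and any distortion apply to the point x, -y, -z); pixel columns grow to the right and rows downward; lengths in m; the calibration is good to about 2 mm. A picture is of the moment at which its call begins. There is no depth.
- env.job_done(): hands the job in; it is judged then, once.
The state is a dict: "clock": time; "qpos": joint angles; "qvel": joint speeds; "tau": joint torques, N m; "tool_pos": TCP position; "tool_rot": TCP orientation; "contact_force": force on the tool from outside, world axes, zero at the start; "ft_torque": the same for the moment, N m; "grip_width": opening from 0.0 (shut) to 1.0 (fully open); "finger_force": force on a finger pad.
Only numpy, scipy, OpenCV 4.12 (cv2) and the standard library are available. Lean on these libraries where they do the work, as an engineer would, in place of code of your own. Each camera call takes 0.05 s, during which the arm holds its last target. There are 200 camera calls.

### The job

The pellet press die standing on the worktop has to be stripped for drying. Take it apart from the top down and lower each part, upright, onto its own station: the plunger hung by its head in the hole of the raised plate, the stop ring over the short post, the sleeve over the tall post, and last the base flat on the floor of the metal dish. Set the parts down, do not drop them, and do not knock over or shift the amber vial.

Things in the scene. Friction and masses are not known exactly. Their poses are not given: they have to be found in the camera images.
- plunger: Steel plunger, top of the stack: shaft 17 mm in diameter, 36 mm long, its lowest 6 mm coned to 8 mm, under a round head 32 mm in diameter, 16 mm high. 0.18 kg. Origin at the centre of the shaft's lower tip, z up the axis: head underside at 36 mm, top at 52 mm. At the start the head rests on the stop ring, the shaft hanging down inside ring and sleeve.
- stop_ring: Aluminium ring, 43 mm outside, 21 mm bore, 14 mm high, 0.10 kg. Origin at the centre of its underside, z up along its axis. At the start it lies on top of the sleeve, under the plunger's head.
- die_sleeve: Steel sleeve (die body), a thick tube 54 mm outside, 20 mm bore, 44 mm high, 0.55 kg. Origin at the centre of its underside, z up along its axis. At the start it stands on the base, round the base's spigot.
- die_base: Steel base, bottom of the stack, on the worktop: round foot 68 mm in diameter, 14 mm high, with a spigot 17 mm in diameter standing 18 mm up from its middle (32 mm in all), to grip it by. 0.38 kg. Origin at the centre of its underside, z up. The stack is 88 mm high; undersides of sleeve, ring and plunger head start 14, 58 and 72 mm above the worktop.
- hanger_plate: Fixed station, the raised plate: white plastic, 88 x 88 mm, 10 mm thick, on four steel legs, with a 25 mm hole through its middle, chamfered 3 mm. Its top is 50 mm above the worktop; screw heads 2.5 mm high near its corners. Origin on the worktop under the hole's centre, z up. The plunger hangs here, its head lying on the plate.
- short_post_stand: Fixed station, the stand with the short post: round white plastic foot 84 mm in diameter, top 12 mm above the worktop, and a steel post 10 mm in diameter standing 24 mm up from its middle (its uppermost 8 mm taper to 3 mm). Origin on the worktop under the post, z up. Seat of the stop ring, flat on the foot.
- tall_post_stand: Fixed station, the stand with the tall post: the same round white foot, top 12 mm above the worktop, with a post 10 mm in diameter standing 56 mm up from its middle (its uppermost 8 mm taper to 3 mm). Origin on the worktop under the post, z up. Seat of the sleeve, flat on the foot.
- metal_dish: Fixed station: shallow round metal dish, 86 mm outside and 82 mm inside at the rim, 12 mm high, its flat floor 4 mm above the worktop and 78 mm across. Origin on the worktop under its centre, z up. Seat of the base, flat on the floor.
- amber_vial: Bystander: amber glass vial with black cap, 23 mm in diameter, 56 mm high, standing loose. Origin at the centre of its underside, z up.
- sizing_instrument: Fixed, not to be touched: the big grey bench instrument behind the left half of the work. Its front stands about 0.55 m ahead of the robot base (x), it spans y from -0.06 to +0.60 m and is 0.28 m high, so keep in front of it or lift well over it when carrying from side to side. Origin on the worktop under its middle.

How it is judged:
On the way, in this order (a step that is already met when the one before it is completed fails the run):
1. the plunger hangs by its head in the raised plate's hole, let go (horizontal distance between plunger and hanger_plate below 0.009 m and z of plunger in the frame of hanger_plate between 0.01 and 0.018 m and angle between plunger's own z axis and vertical below 0.1 rad and contact force between the fingers and plunger below 0.05 N and linear speed of plunger below 0.02 m/s), for 0.2 s.
2. the stop ring lies over the short post, let go (horizontal distance between stop_ring and short_post_stand below 0.009 m and z of stop_ring in the frame of short_post_stand between 0.008 and 0.016 m and angle between stop_ring's own z axis and vertical below 0.1 rad and contact force between the fingers and stop_ring below 0.05 N and linear speed of stop_ring below 0.02 m/s), for 0.2 s.
3. the sleeve stands over the tall post, let go (horizontal distance between die_sleeve and tall_post_stand below 0.009 m and z of die_sleeve in the frame of tall_post_stand between 0.008 and 0.016 m and angle between die_sleeve's own z axis and vertical below 0.1 rad and contact force between the fingers and die_sleeve below 0.05 N and linear speed of die_sleeve below 0.02 m/s), for 0.2 s.
4. the base lies in the dish, let go (horizontal distance between die_base and metal_dish below 0.01 m and z of die_base in the frame of metal_dish between 0 and 0.008 m and angle between die_base's own z axis and vertical below 0.1 rad and contact force between the fingers and die_base below 0.05 N and linear speed of die_base below 0.02 m/s), for 0.2 s.
At the end, for the whole second after the job is handed in: Plunger head on the raised plate, its shaft in the hole; ring flat over the short post, sleeve over the tall post, base in the dish: each within 9 mm (base 10) of the station's axis, 4 mm of seated height, 0.1 rad of upright, released, at rest; amber vial standing (all of step 1 and all of step 2 and all of step 3 and all of step 4 and angle between amber_vial's own z axis and vertical below 0.2 rad); the robot touches nothing.
It fails at once if the amber vial is shifted by more than 20 mm or tipped (distance of amber_vial from where it was at the start of the episode above 0.02 m or angle between amber_vial's own z axis and vertical above 0.4 rad).
It fails at once if a part is dropped: it falls freely through more than about 30 mm (0.8 m/s with no finger on it) ((linear speed of plunger above 0.8 m/s and contact force between the fingers and plunger below 0.01 N) or (linear speed of stop_ring above 0.8 m/s and contact force between the fingers and stop_ring below 0.01 N) or (linear speed of die_sleeve above 0.8 m/s and contact force between the fingers and die_sleeve below 0.01 N) or (linear speed of die_base above 0.8 m/s and contact force between the fingers and die_base below 0.01 N)).
It also fails if it takes over 128 s, if anything falls off the work surface, if the arm or the gripper's body presses on something with over 40 N, if the wrist force passes 120 N, or if a joint passes its speed limit or range.

## Working session

There is one attempt and no reset: what is moved stays moved. The work goes in short steps, Python scripts to look and compute and a tool call to move; the robot and the scene stay as the last step left them, time stands still between calls to the robot, and variables do not carry over. Pictures are saved under pics/ and viewed, at most 14 in all, crops included, and the job is handed in when it is done.

Besides the shell and the picture viewer there is one more tool, called in YAML: its name, and indented under it one key for each argument. drive_tool: Moves the arm, as the interface text tells. Its arguments: {"type":"object","properties":{"deltas":{"type":"array"},"force":{"type":"number"}},"required":["deltas"]}

```bash
mkdir -p pics; ls; python3 - <<'E'
from bench import env
import cv2
print(env.grip_point_offset, env.get_state())
for n in("side","top"):
    s=env.snapshot(n); cv2.imwrite(f"pics/{n}0.png",s["image"][:,:,::-1]); print({k:v for k,v in s.items() if k!="image"})
E
```

```text
pics
0.0187 {'clock': 0.0, 'qpos': array([-1.52081048e+00,  2.59366087e-01,  1.53607984e+00, -1.22166302e-05,
        1.34801006e+00, -2.02795955e-01]), 'qvel': array([-1.11700604e-03, -6.05759215e-04,  7.12067237e-05,  1.16419702e-03,
       -9.62443959e-05, -5.45965266e-04]), 'tau': array([ 2.69737611e-04, -4.46031904e+01, -2.90570211e+01, -1.95065004e-04,
        1.15511837e-02,  1.01493009e-05]), 'tool_pos': array([ 0.13754778, -0.53197596,  0.23046358]), 'tool_rot': array([-3.11468858e+00, -3.95782299e-01, -2.04636377e-04]), 'contact_force': array([ 0.16632139, -0.01415991, -0.09095058]), 'ft_torque': array([-0.00854382,  0.00515574, -0.0338129 ]), 'finger_force': 0.0, 'grip_width': 1.0019731866114778}
{'vfov': 48.62728831734212, 'cx': 270.99257015580963, 'cy': 205.77569494583835, 'T': array([[-0.96472421,  0.14139486, -0.22206911,  0.25332735],
       [-0.26314749, -0.49297233,  0.8292959 ,  1.09108475],
       [ 0.00778425,  0.85847876,  0.51279004,  0.73635585],
       [ 0.        ,  0.        ,  0.        ,  1.        ]])}
{'vfov': 48.175553834853254, 'cx': 274.0282247038129, 'cy': 218.995649184738, 'T': array([[-0.00306418,  0.99677622, -0.08017344,  0.47885244],
       [-0.99997823, -0.00352276, -0.00557898, -0.02758204],
       [-0.00584343,  0.0801546 ,  0.99676532,  1.24588087],
       [ 0.        ,  0.        ,  0.        ,  1.        ]])}
```

View pics/side0.png

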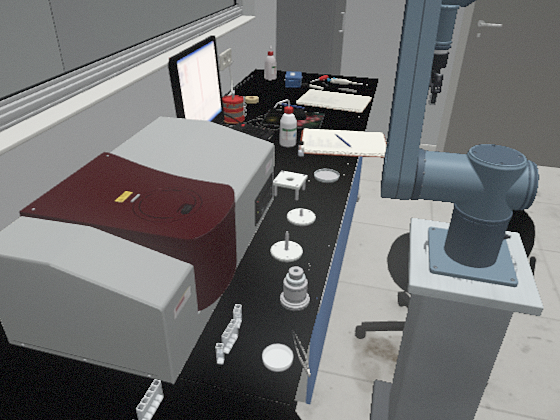

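View pics/top0.png

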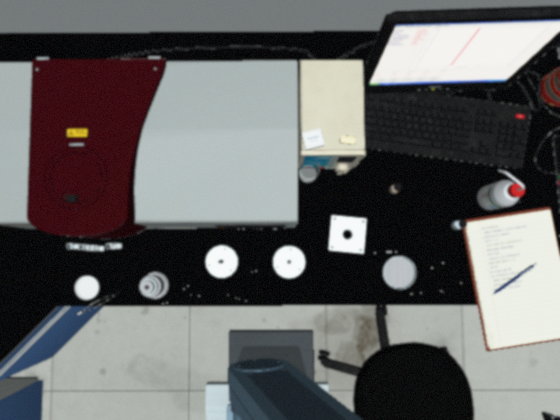

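```bash
python3 - <<'E'
import cv2,numpy as np
s=cv2.imread("pics/side0.png");t=cv2.imread("pics/top0.png")
r=lambda im,f:cv2.resize(im,None,fx=f,fy=f,interpolation=cv2.INTER_CUBIC)
cv2.imwrite("pics/c1.png",r(s[130:380,230:390],2.4)); 
cv2.imwrite("pics/c2.png",r(t[160:320,60:440],2.1))
E
```

```text
(no output)
```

View pics/c1.png

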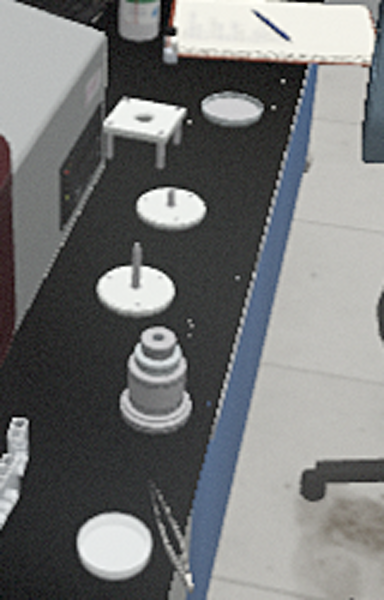

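View pics/c2.png

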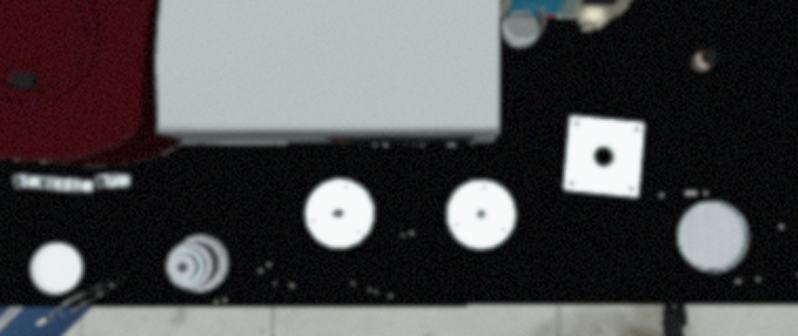

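```bash
cat > h.py <<'E'
import numpy as np,cv2
C={}
def load(snap,n): C[n]=snap
def ray(n,px):
    s=C[n]; H=s["image"].shape[0]; f=H/2/np.tan(np.radians(s["vfov"]/2))
    d=s["T"][:3,:3]@np.array([(px[0]-s["cx"])/f,-(px[1]-s["cy"])/f,-1.]); return s["T"][:3,3],d/np.linalg.norm(d)
def plane(n,px,z):
    o,d=ray(n,px); return o+d*(z-o[2])/d[2]
def tri(a,pa,b,pb):
    o,d=ray(a,pa);p,e=ray(b,pb); k=np.linalg.lstsq(np.c_[d,-e],p-o,rcond=None)[0]
    x,y=o+d*k[0],p+e*k[1]; return (x+y)/2,np.linalg.norm(x-y)
def proj(n,X):
    s=C[n];H=s["image"].shape[0]; f=H/2/np.tan(np.radians(s["vfov"]/2))
    c=np.linalg.inv(s["T"])@np.r_[X,1]; return s["cx"]-f*c[0]/c[2],s["cy"]+f*c[1]/c[2]
def blobs(n,box,thr,inv=False):
    x0,y0,x1,y1=box; g=cv2.cvtColor(C[n]["image"],cv2.COLOR_RGB2GRAY)[y0:y1,x0:x1]
    g=cv2.resize(g,None,fx=4,fy=4,interpolation=cv2.INTER_CUBIC)
    m=((g<thr) if inv else (g>thr)).astype(np.uint8)
    out=[]
    for c in cv2.findContours(m,cv2.RETR_CCOMP,cv2.CHAIN_APPROX_NONE)[0]:
        if len(c)>20 and cv2.contourArea(c)>60:
            (u,v),ax,an=cv2.fitEllipse(c); 
            out.append((round((u+.5)/4-.5+x0,2),round((v+.5)/4-.5+y0,2),round(ax[0]/4,1),round(ax[1]/4,1),round(an),cv2.contourArea(c)/16))
    return sorted(out,key=lambda o:-o[-1])[:5]
E
python3 - <<'E'
from bench import env
from h import *
for n in("side","top"): load(env.snapshot(n),n)
B={"top":dict(dish=(375,250,425,300),plate=(320,205,375,260),short=(265,240,312,285),tall=(198,240,245,285),stack=(133,265,175,305),vial=(380,175,410,200)),
"side":dict(dish=(310,165,345,186),plate=(268,165,312,192),short=(282,203,322,229),tall=(266,225,307,265),stack=(276,262,313,312))}
for n in B:
  for k,b in B[n].items():
    for t in ((60,110,150) if k in("stack","dish","vial") else (100,)):
      print(n,k,t,blobs(n,b,t))
E
```

```text
top dish 60 [(398.99, 272.13, 34.8, 35.5, 136, 968.53125), (388.53, 251.38, 3.8, 6.8, 90, 19.5625), (410.99, 293.48, 2.3, 2.6, 106, 4.5625)]
top dish 110 [(398.77, 272.04, 32.8, 33.3, 136, 858.1875), (388.58, 251.53, 1.5, 4.0, 90, 4.5)]
top dish 150 [(398.44, 271.92, 30.9, 31.3, 167, 758.03125)]
top plate 100 [(347.15, 233.98, 42.5, 43.2, 130, 1346.03125), (347.0, 234.08, 7.8, 8.1, 151, 49.40625)]
top short 100 [(288.66, 261.64, 33.5, 33.7, 176, 887.1875)]
top tall 100 [(221.26, 261.2, 33.4, 33.8, 30, 887.0625)]
top stack 60 [(153.73, 285.18, 27.7, 30.8, 74, 667.5)]
top stack 110 [(153.68, 285.21, 25.8, 28.9, 75, 582.28125), (159.95, 283.3, 6.7, 14.3, 167, 41.5625), (146.36, 286.86, 2.6, 2.9, 84, 5.65625)]
top stack 150 [(153.46, 285.35, 23.8, 26.9, 79, 499.4375), (157.35, 284.09, 14.3, 19.3, 172, 106.40625), (146.37, 286.8, 4.7, 5.0, 92, 18.5625), (152.76, 285.33, 2.4, 7.7, 168, 10.6875)]
top vial 60 [(393.12, 189.3, 6.7, 9.6, 150, 46.03125)]
top vial 110 [(393.21, 189.44, 3.2, 6.9, 148, 14.625)]
top vial 150 []
side dish 60 [(326.23, 175.05, 14.8, 26.6, 93, 306.78125), (343.43, 174
[... 293 characters left out ...]
hort 100 [(300.82, 216.33, 17.3, 29.3, 94, 397.9375)]
side tall 100 [(286.21, 248.78, 27.5, 30.6, 96, 566.21875)]
side stack 60 [(294.77, 290.11, 29.0, 47.1, 2, 1029.625), (309.05, 264.41, 2.8, 5.2, 157, 9.875), (308.51, 269.41, 2.5, 2.5, 79, 4.65625)]
side stack 110 [(294.99, 288.13, 26.3, 41.8, 179, 782.75), (295.12, 276.19, 6.5, 13.8, 94, 48.4375), (292.41, 282.56, 5.0, 12.9, 105, 26.25), (295.5, 270.23, 2.3, 3.9, 92, 6.875), (304.17, 297.24, 1.8, 4.7, 27, 6.21875)]
side stack 150 [(295.16, 281.11, 16.4, 23.2, 93, 225.59375), (294.44, 297.35, 19.3, 27.2, 94, 166.0), (295.59, 270.53, 8.9, 13.9, 94, 97.625), (294.78, 281.33, 9.9, 17.2, 96, 66.6875), (295.49, 270.14, 3.2, 5.0, 90, 12.34375)]
```

```bash
python3 - <<'E'
from bench import env
from h import *
for n in("side","top"): load(env.snapshot(n),n)
np.set_printoptions(precision=4,suppress=True)
P=dict(head=((146.36,286.83),(295.5,270.3),.088),plate=((347.07,234.03),(289.6,179.3),.05),short=((288.66,261.64),(300.82,216.4),.012),tall=((221.26,261.2),(286.3,251),.012),dish=((398.9,272.05),(326.2,174.9),.012))
for k,(a,b,z) in P.items(): print(k,tri("top",a,"side",b),plane("top",a,z),plane("side",b,z))
print("vial",plane("top",(394,188.5),.05))
p=plane("top",(153.7,285.2),.014)
print("stack mean",p)
for n in("top","side"):
    print(n,[np.round(proj(n,(.376,.275,z)),1) for z in(0,.014,.058,.088)])
E
```

```text
head (array([0.4079, 0.2929, 0.0859]), np.float64(0.0031576519268595913)) [0.4065 0.292  0.088 ] [0.4089 0.2957 0.088 ]
plate (array([ 0.538 , -0.2074,  0.043 ]), np.float64(0.0034951875737103347)) [ 0.536  -0.2067  0.05  ] [ 0.5369 -0.1939  0.05  ]
short (array([ 0.4677, -0.0585,  0.0042]), np.float64(0.00342180034269137)) [ 0.4661 -0.0586  0.012 ] [ 0.467  -0.0459  0.012 ]
tall (array([0.4691, 0.1192, 0.0032]), np.float64(0.0028661727404551435)) [0.4677 0.1178 0.012 ] [0.4679 0.1311 0.012 ]
dish (array([ 0.4397, -0.3475,  0.0041]), np.float64(0.003670716683877388)) [ 0.4382 -0.3459  0.012 ] [ 0.4395 -0.3315  0.012 ]
vial [ 0.6524 -0.3287  0.05  ]
stack mean [0.406  0.2934 0.014 ]
top [array([161.9, 296.4]), array([160.5, 296.8]), array([156.2, 298.3]), array([153.1, 299.4])]
side [array([310. , 297.1]), array([310.3, 292.5]), array([311.3, 277.7]), array([312. , 267.2])]
```

```bash
python3 - <<'E'
import cv2,numpy as np
s=cv2.imread("pics/side0.png");t=cv2.imread("pics/top0.png")
def r(im,x,y): return cv2.resize(im[y:y+36,x:x+48],None,fx=8,fy=8,interpolation=cv2.INTER_CUBIC)[:288,:384]
a=[r(s,266,162),r(s,278,200),r(s,263,227),r(s,305,160)]
cv2.imwrite("pics/c3.png",np.vstack([np.hstack(a[:2]),np.hstack(a[2:])]))
E
```

```text
(no output)
```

View pics/c3.png

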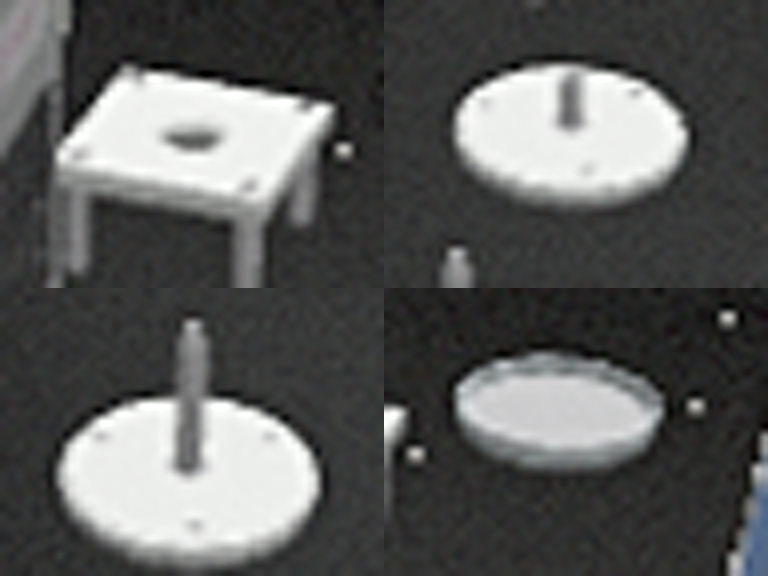

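```bash
python3 - <<'E'
from bench import env
from h import *
for n in("side","top"): load(env.snapshot(n),n)
np.set_printoptions(precision=4,suppress=True)
P=dict(plate=((347.07,234.03),(289.5,177.75),.05),short=((288.66,261.64),(300.75,215.1),.012),tall=((221.26,261.2),(286,248.8),.012),dish=((398.9,272.05),(326.2,174.7),.004))
for k,(a,b,z) in P.items(): print(k,tri("top",a,"side",b),plane("top",a,z),plane("side",b,z))
print(plane("side",(301,208.1),.036),plane("side",(286.5,230.7),.068))
E
```

```text
plate (array([ 0.538 , -0.2064,  0.049 ]), np.float64(0.004061676703436574)) [ 0.536  -0.2067  0.05  ] [ 0.5396 -0.2043  0.05  ]
short (array([ 0.4679, -0.0583,  0.0088]), np.float64(0.0037441102418709978)) [ 0.4661 -0.0586  0.012 ] [ 0.4687 -0.0529  0.012 ]
tall (array([0.4696, 0.1185, 0.0098]), np.float64(0.00394543754341006)) [0.4677 0.1178 0.012 ] [0.4709 0.1218 0.012 ]
dish (array([ 0.4397, -0.3473,  0.005 ]), np.float64(0.003665042902205443)) [ 0.4379 -0.3479  0.004 ] [ 0.4418 -0.3488  0.004 ]
[ 0.469  -0.0529  0.036 ] [0.4715 0.1199 0.068 ]
```

drive_tool:
  deltas:
    - [0, 0, 0, 0, 0, 0.8, -1]
    - [0, 0, 0, 0, 0, 0.8, -1]
    - [0, 0, 0, 0, 0, 0.81, -1]
    - [0.9, -0.9, 0, 0, 0, 0, -1]
    - [0.9, -0.9, 0, 0, 0, 0, -1]
    - [0.9, -0.9, 0, 0, 0, 0, -1]
    - [0.9, -0.9, 0, 0, 0, 0, -1]
    - [0.9, -0.9, 0, 0, 0, 0, -1]
    - [0.9, -0.9, 0, 0, 0, 0, -1]
    - [0, -0.9, 0, 0, 0, 0, -1]
    - [0, -0.9, 0, 0, 0, 0, -1]
    - [0, -0.9, 0, 0, 0, 0, -1]
    - [0, -0.9, 0, 0, 0, 0, -1]
    - [0, -0.9, 0, 0, 0, 0, -1]
    - [0, -0.9, 0, 0, 0, 0, -1]
    - [0, -0.9, 0, 0, 0, 0, -1]
    - [0, -0.9, 0, 0, 0, 0, -1]
    - [0, 0, 0, 0, 0, 0, -1]
    - [0, 0, 0, 0, 0, 0, -1]
  force: 40

```text
clock: 2.78
tool_pos: [0.4025, 0.0925, 0.2313]
tool_rot: [3.141, 0.002, 0.0]
contact_force: [-0.7, -0.2, 0.2]
grip_width: 0.999
finger_force: 0.0
```

drive_tool:
  deltas:
    - [0.03, -1, 0, 0, 0, 0, 1]
    - [0.03, -1, 0, 0, 0, 0, 1]
    - [0.03, -1, 0, 0, 0, 0, 1]
    - [0.02, -1, 0, 0, 0, 0, 1]
    - [0, 0, 0.5, 0, 0, 0, 1]
    - [0, 0, 0.5, 0, 0, 0, 1]
    - [0, 0, 0, 0, 0, 0, 1]
    - [0, 0, 0, 0, 0, 0, 1]

```text
clock: 3.78
tool_pos: [0.409, 0.292, 0.1821]
tool_rot: [-3.141, 0.002, -0.001]
contact_force: [-0.0, -0.1, -0.7]
grip_width: 0.001
finger_force: 0.0
```

```bash
python3 - <<'E'
from bench import env
from h import *
for n in("side","top"): load(env.snapshot(n),n)
st=env.get_state();p=st["tool_pos"];print(p,st["tool_rot"],st["qpos"])
out=[]
for n in("side","top"):
    u,v=proj(n,p);print(n,u,v)
    x,y=int(u)-30,int(v)-24
    im=C[n]["image"][y:y+72,x:x+60,::-1]; out.append(cv2.resize(im,None,fx=6,fy=6,interpolation=cv2.INTER_CUBIC)); print(x,y)
cv2.imwrite("pics/c4.png",np.hstack(out))
E
```

```text
[0.40905534 0.29246172 0.18259956] [-3.14076031e+00  1.19613310e-03 -3.38027460e-03] [ 3.98586590e-01  2.12637344e-01  1.72052119e+00 -7.61003238e-05
  1.20612811e+00  1.97017166e+00]
side 297.3454925673231 234.05226392236
267 210
top 134.53258670658892 288.3527291505688
104 264
```

View pics/c4.png

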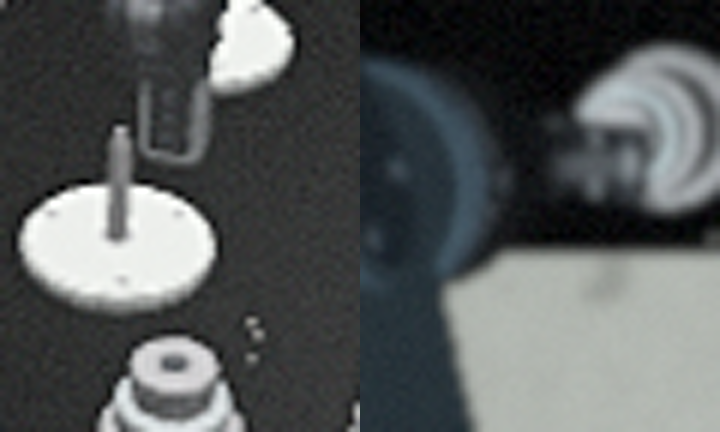

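drive_tool:
  deltas:
    - [-0.02, -0.025, 0, 0, 0, 0, -0.7]
    - [0, 0, 0, 0, 0, 0, -0.7]
    - [0, 0, 0, 0, 0, 0, -0.7]
    - [0, 0, 0.5, 0, 0, 0, -0.7]
    - [0, 0, 0.5, 0, 0, 0, -0.7]
    - [0, 0, 0.5, 0, 0, 0, -0.7]
    - [0, 0, 0.4, 0, 0, 0, -0.7]
    - [0, 0, 0.24, 0, 0, 0, -0.7]
    - [0, 0, 0, 0, 0, 0, -0.7]
    - [0, 0, 0, 0, 0, 0, -0.7]

```text
clock: 5.12
tool_pos: [0.4075, 0.2943, 0.075]
tool_rot: [-3.141, -0.001, -0.002]
contact_force: [-0.6, 0.5, -0.9]
grip_width: 0.852
finger_force: 0.0
```

```bash
python3 - <<'E'
from bench import env
from h import *
load(env.snapshot("side"),"side")
cv2.imwrite("pics/c5.png",cv2.resize(C["side"]["image"][240:320,250:340,::-1],None,fx=6,fy=6,interpolation=cv2.INTER_CUBIC))
E
```

```text
(no output)
```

View pics/c5.png

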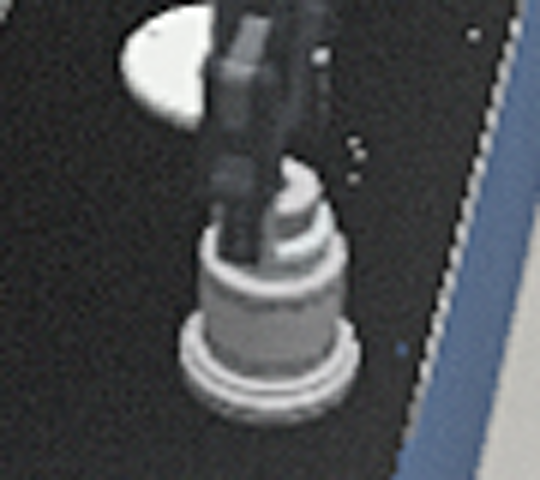

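```bash
python3 - <<'E'
from bench import env
from h import *
load(env.snapshot("side"),"side")
for X in [(.4075,.294+.036,.083),(.4075,.294+.05,.083),(.4089,.2957,.088)]:
    u,v=proj("side",X); print((u-250+.5)*6,(v-240+.5)*6)
print(6*(proj("side",(.4,.3,.08))[0]-proj("side",(.41,.3,.08))[0]))
E
```

```text
258.4607600095545 254.54031571314556
249.59102917989912 279.36963355394016
276.1124585650556 184.75312937802846
26.548672759368515
```

drive_tool:
  deltas:
    - [-0.04, 0, 0, 0, 0, 0, -0.7]
    - [0, 0, 0, 0, 0, 0, 0]
    - [0, 0, 0, 0, 0, 0, 0.2]
    - [0, 0, 0, 0, 0, 0, 1]
    - [0, 0, 0, 0, 0, 0, 1]
    - [0, 0, 0, 0, 0, 0, 1]
    - [0, 0, 0, 0, 0, 0, 1]
    - [0, 0, 0, 0, 0, 0, 1]
    - [0, 0, 0, 0, 0, 0, 1]

```text
clock: 6.35
tool_pos: [0.405, 0.2938, 0.0747]
tool_rot: [3.141, 0.001, 0.0]
contact_force: [-1.3, -1.8, 6.0]
grip_width: 0.354
finger_force: 39.2
```

drive_tool:
  deltas:
    - [0, 0, -0.1, 0, 0, 0, 1]
    - [0, 0, -0.1, 0, 0, 0, 1]
    - [0, 0, -0.2, 0, 0, 0, 1]
    - [0, 0, -0.4, 0, 0, 0, 1]
    - [0, 0, -0.4, 0, 0, 0, 1]
    - [0, 0, -0.4, 0, 0, 0, 1]
    - [0, 0, 0, 0, 0, 0, 1]
    - [0, 0, 0, 0, 0, 0, 1]

```text
clock: 7.35
tool_pos: [0.4045, 0.2939, 0.1539]
tool_rot: [3.142, 0.001, -0.001]
contact_force: [-0.4, 0.3, -1.8]
grip_width: 0.354
finger_force: 39.7
```

```bash
python3 - <<'E'
from bench import env
from h import *
for n in("side","top"): load(env.snapshot(n),n)
print(env.get_state()["tool_pos"],env.get_state()["contact_force"])
a=C["side"]["image"][220:320,250:340,::-1];b=C["top"]["image"][240:320,100:190,::-1]
r=lambda i:cv2.resize(i,(360,360*i.shape[0]//i.shape[1]),interpolation=cv2.INTER_CUBIC)[:320]
cv2.imwrite("pics/c6.png",np.hstack([r(a),r(b)]))
E
```

```text
[0.40423419 0.29376264 0.15339307] [ 0.34680105 -0.07231858 -1.65476801]
```

View pics/c6.png

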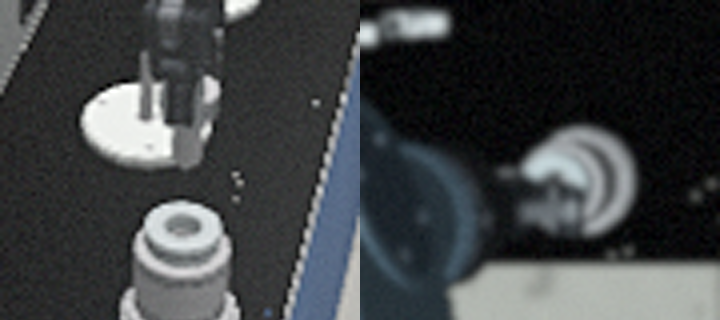

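```bash
python3 - <<'E'
from bench import env
from h import *
load(env.snapshot("side"),"side")
im=C["side"]["image"]
p=env.get_state()["tool_pos"]
print(proj("side",(p[0],p[1],.1145)), plane("side",(296.5,260.2),.1145),plane("side",(295.5,275.75),.072))
g=cv2.cvtColor(im,cv2.COLOR_RGB2GRAY)
for r in (252,254,256,258,260,262): print(r,g[r,284:310])
E
```

```text
(np.float64(298.1923046409413), np.float64(260.54660780390117)) [0.40813204 0.29356301 0.1145    ] [0.40855577 0.29488131 0.072     ]
252 [239 241 241 241 241 242 243 244 219 151 105 110 111 109 115 113 154 220
 198  27  48  41  54  51  54  51]
254 [237 239 239 239 238 240 240 245 225 152  99 111 114 115 122 122 154 142
  65  46  48  49  53  49  52  53]
256 [240 237 214 195 224 241 240 247 226 152 100 111 115 120 118 129 101  53
  48  51  55  51  49  49  58  56]
258 [230 239 242 238 235 233 234 246 220 133 102 114 111 115 117 127  97  49
  51  54  52  56  52  51  49  47]
260 [140 150 149 152 152 148 152 150 148 136 110 113 115 117 123 118  74  48
  50  55  46  43  47  56  53  47]
262 [55 61 72 75 68 55 54 50 35 44 44 70 79 86 67 45 45 50 49 57 52 50 49 52
 43 45]
```

drive_tool:
  deltas:
    - [0, 0.4, 0, 0, 0, 0, 1]
    - [0, 0.8, 0, 0, 0, 0, 1]
    - [0, 0.9, 0, 0, 0, 0, 1]
    - [0, 0.9, 0, 0, 0, 0, 1]
    - [0, 0.9, 0, 0, 0, 0, 1]
    - [0, 0.9, 0, 0, 0, 0, 1]
    - [0, 0.9, 0, 0, 0, 0, 1]
    - [0, 0.9, 0, 0, 0, 0, 1]
    - [0, 0.9, 0, 0, 0, 0, 1]
    - [0.3, 0.8, 0, 0, 0, 0, 1]
    - [0.6, 0.6, 0, 0, 0, 0, 1]
    - [0.6, 0.5, 0, 0, 0, 0, 1]
    - [0.6, 0.3, 0, 0, 0, 0, 1]
    - [0.4, 0.17, 0, 0, 0, 0, 1]
    - [0.12, 0.12, 0, 0, 0, 0, 1]
    - [0, 0, 0, 0, 0, 0, 1]
    - [0, 0, 0, 0, 0, 0, 1]
    - [0, 0, 0, 0, 0, 0, 1]

```text
clock: 9.75
tool_pos: [0.5355, -0.205, 0.1545]
tool_rot: [-3.141, -0.001, 0.0]
contact_force: [0.5, -0.3, -1.3]
grip_width: 0.357
finger_force: 39.9
```

```bash
python3 - <<'E'
from bench import env
from h import *
for n in("side","top"): load(env.snapshot(n),n)
print(env.get_state()["tool_pos"],env.get_state()["contact_force"])
a=C["side"]["image"][140:200,255:325,::-1];b=C["top"]["image"][205:265,310:380,::-1]
r=lambda i:cv2.resize(i,(396,340),interpolation=cv2.INTER_CUBIC)
cv2.imwrite("pics/c7.png",np.hstack([r(a),r(b)]))
E
```

```text
[ 0.53578756 -0.20517055  0.15458442] [ 0.25254796  0.41627392 -1.60290478]
```

View pics/c7.png

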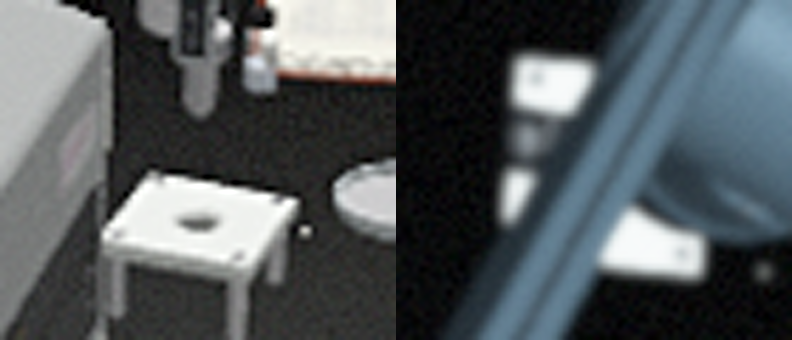

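```bash
python3 - <<'E'
from bench import env
from h import *
load(env.snapshot("side"),"side")
print(plane("side",(290.0,158.8),.1155),plane("side",(289.7,177.8),.05))
g=cv2.cvtColor(C["side"]["image"],cv2.COLOR_RGB2GRAY)
for r in (152,155,157,159,160): print(r,g[r,282:298])
E
```

```text
[ 0.54049939 -0.20671967  0.1155    ] [ 0.53893431 -0.20409333  0.05      ]
152 [ 36  34  29  24  21  65 100 114 115 123 116  72  31  23  13  32]
155 [ 29  32  33  34  13  85 114 108 116 125 106  49  12  31  26  35]
157 [ 29  30  32  34  29  93 112 113 113 123 107  54  18  28  36  26]
159 [ 38  22  41  35  27  28 129 143 121 108  70  34  35  32  34  30]
160 [37 33 40 35 30 27 80 93 77 72 36 35 29 35 40 37]
```

drive_tool:
  deltas:
    - [-0.02, 0, 0.3, 0, 0, 0, 1]
    - [0, 0, 0.4, 0, 0, 0, 1]
    - [0, 0, 0.4, 0, 0, 0, 1]
    - [0, 0, 0.2, 0, 0, 0, 1]
    - [0, 0, 0.15, 0, 0, 0, 1]
    - [0, 0, 0.15, 0, 0, 0, 1]
    - [0, 0, 0.1, 0, 0, 0, 1]
    - [0, 0, 0.1, 0, 0, 0, 1]
    - [0, 0, 0.08, 0, 0, 0, 1]
    - [0, 0, 0, 0, 0, 0, 1]
    - [0, 0, 0, 0, 0, 0, 1]

```text
clock: 11.28
tool_pos: [0.5352, -0.2055, 0.0605]
tool_rot: [3.141, 0.001, 0.0]
contact_force: [0.3, 0.5, -1.2]
grip_width: 0.355
finger_force: 39.9
```

drive_tool:
  deltas:
    - [0, 0, 0.05, 0, 0, 0, 1]
    - [0, 0, 0.05, 0, 0, 0, 1]
    - [0, 0, 0.04, 0, 0, 0, 1]
    - [0, 0, 0.01, 0, 0, 0, 1]
    - [0, 0, 0, 0, 0, 0, 1]
    - [0, 0, 0, 0, 0, 0, 1]

```text
clock: 12.02
tool_pos: [0.5352, -0.2055, 0.0528]
tool_rot: [3.142, 0.001, 0.0]
contact_force: [0.5, -0.1, -1.3]
grip_width: 0.354
finger_force: 40.0
```

Not yet touching; a little lower.

drive_tool:
  deltas:
    - [0, 0, 0.015, 0, 0, 0, 1]
    - [0, 0, 0.015, 0, 0, 0, 1]
    - [0, 0, 0, 0, 0, 0, 1]
    - [0, 0, 0, 0, 0, 0, 1]

```text
clock: 12.52
tool_pos: [0.5352, -0.2055, 0.0526]
tool_rot: [3.141, 0.001, 0.001]
contact_force: [-2.7, 1.6, 9.0]
grip_width: 0.355
finger_force: 40.9
```

drive_tool:
  deltas:
    - [0, 0, -0.02, 0, 0, 0, 1]
    - [0, 0, 0, 0, 0, 0, -0.1]
    - [0, 0, 0, 0, 0, 0, -0.3]
    - [0, 0, 0, 0, 0, 0, -0.3]
    - [0, 0, 0, 0, 0, 0, -0.3]
    - [0, 0, -0.2, 0, 0, 0, -0.3]
    - [0, 0, -0.4, 0, 0, 0, -0.3]
    - [0, 0, -0.6, 0, 0, 0, -0.3]
    - [0, 0, -0.6, 0, 0, 0, -0.3]
    - [0, 0, -0.2, 0, 0, 0, -0.3]
    - [-0.5, -0.7, 0, 0, 0, 0, -0.3]
    - [-0.7, -0.7, 0, 0, 0, 0, -0.6]
    - [-0.7, -0.9, 0, 0, 0, 0, -0.6]
    - [-0.6, -1, 0, 0, 0, 0, -0.6]
    - [0, 0, 0, 0, 0, 0, -0.6]

```text
clock: 14.4
tool_pos: [0.4067, -0.0373, 0.1516]
tool_rot: [-3.14, -0.006, 0.005]
contact_force: [0.9, 0.1, -0.6]
grip_width: 0.8
finger_force: 0.0
```

```bash
python3 - <<'E'
from bench import env
from h import *
for n in("side","top"): load(env.snapshot(n),n)
print(env.get_state()["tool_pos"])
a=C["side"]["image"][140:200,255:325,::-1];b=C["top"]["image"][205:265,310:380,::-1]
r=lambda i:cv2.resize(i,(396,340),interpolation=cv2.INTER_CUBIC)
cv2.imwrite("pics/c8.png",np.hstack([r(a),r(b)]))
E
```

```text
[ 0.41012115 -0.0402808   0.15239811]
```

View pics/c8.png

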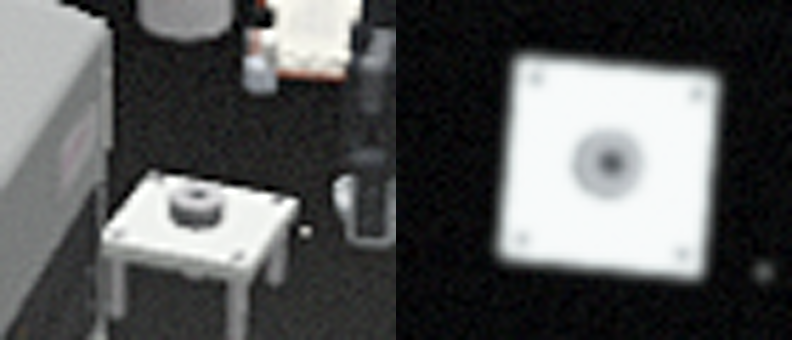

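drive_tool:
  deltas:
    - [0, -0.5, 0, 0, 0, 0, -0.6]
    - [0, -0.9, 0, 0, 0, 0, -0.6]
    - [-0.05, -1, 0, 0, 0, 0, -0.6]
    - [-0.05, -1, 0, 0, 0, 0, -0.6]
    - [0, -1, 0, 0, 0, 0, -0.6]
    - [0, -1, 0, 0, 0, 0, -0.6]
    - [0, -0.8, 0, 0, 0, 0, -0.6]
    - [0, -0.486, 0, 0, 0, 0, -0.6]
    - [0, 0, 0.4, 0, 0, 0, -0.6]
    - [0, 0, 0.5, 0, 0, 0, -0.6]
    - [0, 0, 0.5, 0, 0, 0, -0.6]
    - [0, 0, 0.3, 0, 0, 0, -0.6]
    - [0, 0, 0.15, 0, 0, 0, -0.6]
    - [0, 0, 0, 0, 0, 0, -0.3]
    - [0, 0, 0, 0, 0, 0, 0]
    - [0, 0, 0, 0, 0, 0, 1]
    - [0, 0, 0, 0, 0, 0, 1]
    - [0, 0, 0, 0, 0, 0, 1]
    - [0, 0, 0, 0, 0, 0, 1]
    - [0, 0, 0, 0, 0, 0, 1]

```text
clock: 17.0
tool_pos: [0.4057, 0.294, 0.0609]
tool_rot: [-3.141, -0.001, -0.003]
contact_force: [-0.1, -1.0, 6.8]
grip_width: 0.479
finger_force: 40.8
```

drive_tool:
  deltas:
    - [0, 0, -0.1, 0, 0, 0, 1]
    - [0, 0, -0.3, 0, 0, 0, 1]
    - [0, 0, -0.4, 0, 0, 0, 1]
    - [0, 0, -0.2, 0, 0, 0, 1]
    - [0, 0.4, 0, 0, 0, 0, 1]
    - [0.1, 0.8, 0, 0, 0, 0, 1]
    - [0.2, 0.9, 0, 0, 0, 0, 1]
    - [0.2, 0.9, 0, 0, 0, 0, 1]
    - [0.2, 0.9, 0, 0, 0, 0, 1]
    - [0.2, 0.9, 0, 0, 0, 0, 1]
    - [0.2, 0.9, 0, 0, 0, 0, 1]
    - [0.096, 0.8, 0, 0, 0, 0, 1]
    - [0, 0.41, 0, 0, 0, 0, 1]
    - [0, 0.1, 0, 0, 0, 0, 1]
    - [0, 0, 0, 0, 0, 0, 1]
    - [0, 0, 0, 0, 0, 0, 1]
    - [0, 0, 0, 0, 0, 0, 1]

```text
clock: 19.12
tool_pos: [0.4648, -0.0558, 0.1099]
tool_rot: [-3.141, -0.003, 0.0]
contact_force: [-0.2, -0.1, -0.9]
grip_width: 0.479
finger_force: 40.6
```

```bash
python3 - <<'E'
from bench import env
from h import *
load(env.snapshot("side"),"side")
print(env.get_state()["tool_pos"],env.get_state()["contact_force"])
cv2.imwrite("pics/c9.png",cv2.resize(C["side"]["image"][165:325,255:335,::-1],(300,600),interpolation=cv2.INTER_CUBIC))
E
```

```text
[ 0.46482287 -0.05590256  0.1098516 ] [-0.35342184 -0.07413075 -1.49515715]
```

View pics/c9.png

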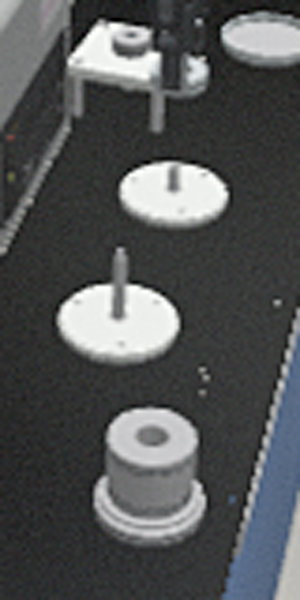

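```bash
python3 - <<'E'
from bench import env
from h import *
load(env.snapshot("side"),"side")
g=cv2.cvtColor(C["side"]["image"],cv2.COLOR_RGB2GRAY)
for r in (180,182,184,186,188): print(r,g[r,288:318])
# post tip expected, side-frame
X=np.array(plane("side",(301,208.1),.036)); 
for z in(.036,.107,.114,.121): print(z,proj("side",(X[0],X[1],z)))
e=proj("side",(X[0]-.0215,X[1],.114));w=proj("side",(X[0]+.0215,X[1],.114));print(e,w)
E
```

```text
180 [158 140 164 180 197 230 247 253 246 190  64  44  61  60  46  76 109 156
 184 161 180 159  30  38  39  43  36  37  36  64]
182 [244 246 245 245 243 243 245 236 215 167  57  52  52  53  45  96 105 160
 212 224 222 186  90  30  46  33  39  46  40  42]
184 [243 251 250 247 244 248 228 192 188 150  56  47  58  52  43  91 128 165
 209 222 230 211 126  23  41  45  41  40  35  41]
186 [134 142 144 161 174 184 171 113 104  97  54  54  58  50  54  92 122 178
 191 169 159 137  77  35  39  41  39  40  36  46]
188 [112 131 120 105 119 132 139 142 127  99  60  47  46  44  50  97 117 116
 108 127 146 113  40  38  37  38  42  46  45  47]
0.036 (np.float64(301.0), np.float64(208.09999999999997))
0.107 (np.float64(302.02278101364755), np.float64(186.69085463526625))
0.114 (np.float64(302.1266839358847), np.float64(184.51592888252466))
0.121 (np.float64(302.23115532661984), np.float64(182.32910378422983))
(np.float64(309.5939125811557), np.float64(185.5163187116322)) (np.float64(294.71345203610804), np.float64(183.52277303506725))
```

drive_tool:
  deltas:
    - [0.01, 0.01, 0.3, 0, 0, 0, 1]
    - [0, 0, 0.5, 0, 0, 0, 1]
    - [0, 0, 0.4, 0, 0, 0, 1]
    - [0, 0, 0.2, 0, 0, 0, 1]
    - [0, 0, 0.1, 0, 0, 0, 1]
    - [0, 0, 0.1, 0, 0, 0, 1]
    - [0, 0, 0.1, 0, 0, 0, 1]
    - [0, 0, 0.08, 0, 0, 0, 1]
    - [0, 0, 0.06, 0, 0, 0, 1]
    - [0, 0, 0.03, 0, 0, 0, 1]
    - [0, 0, 0.02, 0, 0, 0, 1]
    - [0, 0, 0, 0, 0, 0, 1]
    - [0, 0, 0, 0, 0, 0, 1]

```text
clock: 20.85
tool_pos: [0.4654, -0.0572, 0.0154]
tool_rot: [3.142, 0.001, 0.0]
contact_force: [-0.5, 0.4, -0.4]
grip_width: 0.478
finger_force: 40.6
```

drive_tool:
  deltas:
    - [0, 0, 0.015, 0, 0, 0, 1]
    - [0, 0, 0.015, 0, 0, 0, 1]
    - [0, 0, 0, 0, 0, 0, 1]
    - [0, 0, 0, 0, 0, 0, 1]

```text
clock: 21.35
tool_pos: [0.4655, -0.0572, 0.0149]
tool_rot: [3.141, 0.001, 0.001]
contact_force: [-3.4, -0.0, 11.5]
grip_width: 0.473
finger_force: 41.8
```

drive_tool:
  deltas:
    - [0, 0, -0.02, 0, 0, 0, 1]
    - [0, 0, 0, 0, 0, 0, -0.2]
    - [0, 0, 0, 0, 0, 0, -0.5]
    - [0, 0, 0, 0, 0, 0, -0.5]
    - [0, 0, 0, 0, 0, 0, -0.5]
    - [0, 0, -0.4, 0, 0, 0, -0.5]
    - [0, 0, -0.7, 0, 0, 0, -0.5]
    - [0, 0, -0.7, 0, 0, 0, -0.9]
    - [-0.1, -0.6, -0.3, 0, 0, 0, -0.9]
    - [-0.2, -0.9, 0, 0, 0, 0, -0.9]
    - [-0.2, -1, 0, 0, 0, 0, -0.9]
    - [-0.2, -1, 0, 0, 0, 0, -0.9]
    - [-0.2, -1, 0, 0, 0, 0, -0.9]
    - [-0.2, -1, 0, 0, 0, 0, -0.9]
    - [-0.11, -0.9, 0, 0, 0, 0, -0.9]
    - [0, -0.62, 0, 0, 0, 0, -0.9]
    - [0, 0, 0, 0, 0, 0, -0.9]
    - [0, 0, 0, 0, 0, 0, -0.9]

```text
clock: 23.6
tool_pos: [0.4044, 0.2933, 0.1195]
tool_rot: [3.141, 0.001, -0.001]
contact_force: [-0.3, -1.0, -0.3]
grip_width: 0.95
finger_force: 0.0
```

```bash
python3 - <<'E'
from bench import env
from h import *
for n in("side","top"): load(env.snapshot(n),n)
print(env.get_state()["tool_pos"])
a=C["side"]["image"][160:230,255:335,::-1];b=C["top"]["image"][205:285,260:370,::-1]
r=lambda i:cv2.resize(i,(390,340),interpolation=cv2.INTER_CUBIC)
cv2.imwrite("pics/c10.png",np.hstack([r(a),r(b)]))
print(blobs("side",(276,262,313,312),150))
E
```

```text
[0.40467301 0.29284353 0.11970829]
[(295.09, 281.24, 15.3, 23.6, 94, 283.90625), (294.45, 297.36, 19.5, 27.2, 95, 168.5), (295.2, 280.92, 5.5, 8.8, 93, 37.78125), (294.42, 305.08, 1.1, 10.0, 89, 7.0625)]
```

View pics/c10.png

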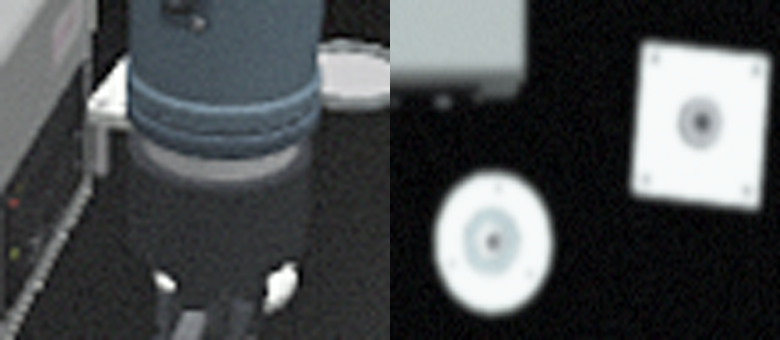

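drive_tool:
  deltas:
    - [0, -0.01, 0.4, 0, 0, 0, -0.9]
    - [0, 0, 0.5, 0, 0, 0, -0.9]
    - [0, 0, 0.5, 0, 0, 0, -0.9]
    - [0, 0, 0.3, 0, 0, 0, -0.9]
    - [0, 0, 0.114, 0, 0, 0, -0.9]
    - [0, 0, 0, 0, 0, 0, -0.5]
    - [0, 0, 0, 0, 0, 0, -0.2]
    - [0, 0, 0, 0, 0, 0, 1]
    - [0, 0, 0, 0, 0, 0, 1]
    - [0, 0, 0, 0, 0, 0, 1]
    - [0, 0, 0, 0, 0, 0, 1]
    - [0, 0, 0, 0, 0, 0, 1]
  force: 60

```text
clock: 25.2
tool_pos: [0.4053, 0.2939, 0.0304]
tool_rot: [3.141, 0.001, 0.002]
contact_force: [-0.5, -5.9, 5.9]
grip_width: 0.618
finger_force: 62.3
```

drive_tool:
  deltas:
    - [0, 0, -0.1, 0, 0, 0, 1]
    - [0, 0, -0.2, 0, 0, 0, 1]
    - [0, 0, -0.4, 0, 0, 0, 1]
    - [0, 0, -0.4, 0, 0, 0, 1]
    - [0, 0, -0.4, 0, 0, 0, 1]
    - [0, 0, -0.24, 0, 0, 0, 1]
    - [0.13, 0.4, 0, 0, 0, 0, 1]
    - [0.3, 0.8, 0, 0, 0, 0, 1]
    - [0.3, 0.9, 0, 0, 0, 0, 1]
    - [0.3, 0.8, 0, 0, 0, 0, 1]
    - [0.15, 0.4, 0, 0, 0, 0, 1]
    - [0.05, 0.19, 0, 0, 0, 0, 1]
    - [0, 0, 0, 0, 0, 0, 1]
    - [0, 0, 0, 0, 0, 0, 1]
    - [0, 0, 0, 0, 0, 0, 1]

```text
clock: 27.08
tool_pos: [0.4658, 0.1207, 0.1161]
tool_rot: [-3.141, -0.003, 0.0]
contact_force: [0.7, -0.1, -5.0]
grip_width: 0.613
finger_force: 64.6
```

```bash
python3 - <<'E'
from bench import env
from h import *
for n in("side","top"):load(env.snapshot(n),n)
print(env.get_state()["tool_pos"],env.get_state()["contact_force"])
a=C["side"]["image"][190:310,250:350,::-1];b=C["top"]["image"][230:300,140:240,::-1]
r=lambda i:cv2.resize(i,None,fx=4,fy=4,interpolation=cv2.INTER_CUBIC)
b=r(b);a=r(a);b=np.vstack([b,np.zeros((a.shape[0]-b.shape[0],b.shape[1],3),np.uint8)])
cv2.imwrite("pics/c11.png",np.hstack([a,b]))
X=plane("side",(286.5,230.7),.068)
for z in(.068,.1,.122,.144): print(z,proj("side",(X[0],X[1],z)),proj("side",(X[0]-.027,X[1],z))[0],proj("side",(X[0]+.027,X[1],z))[0])
g=cv2.cvtColor(C["side"]["image"],cv2.COLOR_RGB2GRAY)
E
```

```text
[0.46600656 0.12050473 0.1161317 ] [-0.77195682 -0.25780655 -4.93236985]
0.068 (np.float64(286.5), np.float64(230.69999999999996)) 296.74722467651105 276.35495940059224
0.1 (np.float64(286.81372835043186), np.float64(220.2269484205364)) 297.2057642436572 276.5267541778777
0.122 (np.float64(287.03452627686084), np.float64(212.85615114019382)) 297.52851692487053 276.6476468247924
0.144 (np.float64(287.2596278199391), np.float64(205.34168817237267)) 297.8575931971232 276.77088367244573
```

View pics/c11.png

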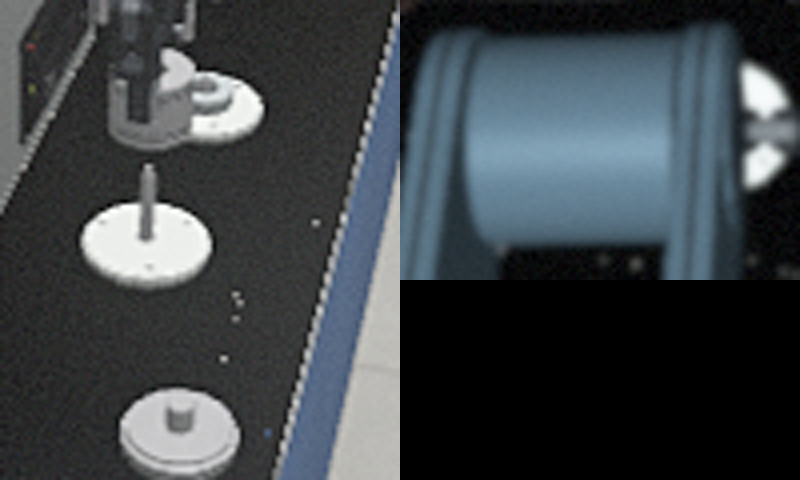

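drive_tool:
  deltas:
    - [0.01, 0.02, 0.2, 0, 0, 0, 1]
    - [0, 0, 0.3, 0, 0, 0, 1]
    - [0, 0, 0.2, 0, 0, 0, 1]
    - [0, 0, 0.2, 0, 0, 0, 1]
    - [0, 0, 0.2, 0, 0, 0, 1]
    - [0, 0, 0.2, 0, 0, 0, 1]
    - [0, 0, 0.2, 0, 0, 0, 1]
    - [0, 0, 0.1, 0, 0, 0, 1]
    - [0, 0, 0.06, 0, 0, 0, 1]
    - [0, 0, 0.03, 0, 0, 0, 1]
    - [0, 0, 0.02, 0, 0, 0, 1]
    - [0, 0, 0, 0, 0, 0, 1]
    - [0, 0, 0, 0, 0, 0, 1]

```text
clock: 28.8
tool_pos: [0.4669, 0.1188, 0.0308]
tool_rot: [-3.142, -0.001, -0.001]
contact_force: [-0.2, -0.3, -5.1]
grip_width: 0.613
finger_force: 64.6
```

drive_tool:
  deltas:
    - [0, 0, 0.02, 0, 0, 0, 1]
    - [0, 0, 0.02, 0, 0, 0, 1]
    - [0, 0, 0.015, 0, 0, 0, 1]
    - [0, 0, 0, 0, 0, 0, 1]
    - [0, 0, 0, 0, 0, 0, 1]

```text
clock: 29.42
tool_pos: [0.4668, 0.1189, 0.0284]
tool_rot: [3.142, 0.001, 0.0]
contact_force: [-2.7, -0.9, 5.5]
grip_width: 0.612
finger_force: 65.6
```

drive_tool:
  deltas:
    - [0, 0, -0.01, 0, 0, 0, 1]
    - [0, 0, 0, 0, 0, 0, -0.6]
    - [0, 0, 0, 0, 0, 0, -0.8]
    - [0, 0, 0, 0, 0, 0, -0.8]
    - [0, 0, 0, 0, 0, 0, -0.8]
    - [0, 0, -0.2, 0, 0, 0, -0.8]
    - [0, 0, -0.4, 0, 0, 0, -0.8]
    - [0, 0, -0.6, 0, 0, 0, -0.8]
    - [0, 0, -0.6, 0, 0, 0, -0.8]
    - [0, 0, -0.2, 0, 0, 0, -0.8]
    - [-0.136, -0.4, 0, 0, 0, 0, -0.8]
    - [-0.3, -0.9, 0, 0, 0, 0, -0.8]
    - [-0.4, -0.9, 0, 0, 0, 0, -0.6]
    - [-0.3, -0.8, 0, 0, 0, 0, -0.4]
    - [-0.1, -0.502, 0, 0, 0, 0, -0.4]
    - [0, 0, 0, 0, 0, 0, -0.4]
    - [0, 0, 0, 0, 0, 0, -0.4]

```text
clock: 31.55
tool_pos: [0.4047, 0.2933, 0.1279]
tool_rot: [3.141, 0.001, -0.001]
contact_force: [0.6, 0.6, 0.5]
grip_width: 0.702
finger_force: 0.0
```

```bash
python3 - <<'E'
from bench import env
from h import *
for n in("side","top"):load(env.snapshot(n),n)
print(env.get_state()["tool_pos"])
print("sleeve",blobs("top",(198,240,245,285),100),blobs("top",(198,240,245,285),225))
for t in(60,120,180,215): print(t,blobs("side",(276,280,315,312),t))
g=cv2.cvtColor(C["side"]["image"],cv2.COLOR_RGB2GRAY)
for r in range(286,302,2): print(r,g[r,278:312])
for z in(.014,.032): print(proj("side",(.4094,.2952,z)))
E
```

```text
[0.40506163 0.29291492 0.12810762]
sleeve [(221.26, 261.2, 33.4, 33.8, 29, 886.96875)] [(221.2, 261.23, 29.8, 30.1, 22, 704.5625), (219.9, 261.15, 21.5, 23.3, 84, 393.90625)]
60 [(294.41, 298.64, 24.5, 30.6, 95, 587.5)]
120 [(294.49, 297.73, 21.5, 29.5, 96, 496.5625), (293.98, 294.89, 5.3, 6.4, 109, 23.03125)]
180 [(294.49, 296.95, 19.1, 27.7, 94, 398.625), (294.42, 294.59, 7.9, 9.0, 92, 50.46875)]
215 []
286 [45 44 41 40 40 45 48 38 39 43 43 40 29 25 24 27 23 28 24 36 37 40 47 46
 48 47 41 53 46 50 44 45 56 54]
288 [ 46  44  45  39  40  38  36  25  72 105 170 206 203 203 204 205 204 205
 205 199 202 186 165 127  43  35  40  38  55  54  46  51  44  57]
290 [ 45  44  42  34  31  78 169 201 205 208 204 205 206 197 196 207 203 204
 202 200 192 195 207 212 209 207 179  85  32  46  52  48  49  50]
292 [ 47  35  31  36 150 204 209 202 202 201 203 203 197 158 127 170 193 192
 186 159 163 197 206 203 204 204 210 207 172  83  38  47  49  54]
294 [ 39  30  90 181 207 204 199 201 199 202 201 205 199 153  98 108 109 112
 122 118 164 198 202 204 203 205 201 201 213 179  84  39  47  46]
296 [ 43  17 171 205 204 202 199 200 202 201 203 205 208 168  94 108 114 119
 125 112 174 208 203 203 202 203 202 202 202 205 169  72  45  50]
298 [ 38  42 158 164 179 206 201 202 200 200 200 204 205 204 183 172 166 156
 182 199 203 205 203 203 201 201 200 202 203 189 197 176  32  47]
300 [ 41  39 143 184 152 174 206 204 203 201 201 203 202 201 202 203 205 206
 205 205 202 203 200 203 202 203 204 203 195 193 200 158  34  49]
(np.float64(294.22838046747086), np.float64(295.546387942058))
(np.float64(294.4931842953153), np.float64(289.52876544246845))
```

drive_tool:
  deltas:
    - [0, -0.02, 0.4, 0, 0, 0, -0.4]
    - [0, 0, 0.5, 0, 0, 0, -0.4]
    - [0, 0, 0.5, 0, 0, 0, -0.4]
    - [0, 0, 0.4, 0, 0, 0, -0.3]
    - [0, 0, 0.3, 0, 0, 0, -0.3]
    - [0, 0, 0.112, 0, 0, 0, -0.2]
    - [0, 0, 0, 0, 0, 0, 0.1]
    - [0, 0, 0, 0, 0, 0, 0.3]
    - [0, 0, 0, 0, 0, 0, 1]
    - [0, 0, 0, 0, 0, 0, 1]
    - [0, 0, 0, 0, 0, 0, 1]
    - [0, 0, 0, 0, 0, 0, 1]
    - [0, 0, 0, 0, 0, 0, 1]

```text
clock: 33.28
tool_pos: [0.4053, 0.2949, 0.0187]
tool_rot: [-3.141, -0.001, -0.002]
contact_force: [-0.6, -2.1, 5.6]
grip_width: 0.164
finger_force: 58.5
```

drive_tool:
  deltas:
    - [0, 0, -0.1, 0, 0, 0, 1]
    - [0, 0, -0.3, 0, 0, 0, 1]
    - [0, 0, -0.5, 0, 0, 0, 1]
    - [0, 0, -0.5, 0, 0, 0, 1]
    - [0, 0, -0.4, 0, 0, 0, 1]
    - [0, 0.4, 0, 0, 0, 0, 1]
    - [0, 0.8, 0, 0, 0, 0, 1]
    - [0, 1, 0, 0, 0, 0, 1]
    - [0, 1, 0, 0, 0, 0, 1]
    - [0, 1, 0, 0, 0, 0, 1]
    - [0, 1, 0, 0, 0, 0, 1]
    - [0, 1, 0, 0, 0, 0, 1]
    - [0, 1, 0, 0, 0, 0, 1]
    - [0, 1, 0, 0, 0, 0, 1]
    - [0.1, 1, 0, 0, 0, 0, 1]
    - [0.2, 1, 0, 0, 0, 0, 1]
    - [0.2, 1, 0, 0, 0, 0, 1]
    - [0.1, 0.9, 0, 0, 0, 0, 1]
    - [0.04, 0.5, 0, 0, 0, 0, 1]
    - [0, 0.248, 0, 0, 0, 0, 1]

```text
clock: 35.78
tool_pos: [0.4371, -0.3488, 0.1082]
tool_rot: [3.141, -0.001, 0.0]
contact_force: [0.3, 0.4, -3.8]
grip_width: 0.164
finger_force: 59.0
```

drive_tool:
  deltas:
    - [0, 0, 0, 0, 0, 0, 1]
    - [0, 0, 0, 0, 0, 0, 1]
    - [0, 0, 0.3, 0, 0, 0, 1]
    - [0, 0, 0.3, 0, 0, 0, 1]
    - [0, 0, 0, 0, 0, 0, 1]
    - [0, 0, 0, 0, 0, 0, 1]

```text
clock: 36.52
tool_pos: [0.4372, -0.3473, 0.0775]
tool_rot: [-3.141, -0.001, 0.001]
contact_force: [0.9, 0.2, -4.0]
grip_width: 0.169
finger_force: 59.0
```

```bash
python3 - <<'E'
from bench import env
from h import *
load(env.snapshot("side"),"side")
s=env.get_state();print(s["tool_pos"],s["contact_force"])
b=s["tool_pos"][2]-.0182
X=plane("side",(326.2,174.7),.004)
for z in (b,b+.014):
  for d in(-.034,0,.034): print(z,d,proj("side",(X[0]+d,X[1],z)))
print("front",proj("side",(X[0],X[1]+.034,b)))
cv2.imwrite("pics/c12.png",cv2.resize(C["side"]["image"][135:190,290:360,::-1],None,fx=8,fy=8,interpolation=cv2.INTER_CUBIC))
E
```

```text
[ 0.4373726  -0.34763507  0.07786594] [ 0.97710263 -0.29927071 -3.25969232]
0.05966594047488515 -0.034 (np.float64(337.27049115225), np.float64(161.30670916595443))
0.05966594047488515 0 (np.float64(327.3228076825238), np.float64(160.1071752904865))
0.05966594047488515 0.034 (np.float64(317.46957312482766), np.float64(158.9190304655273))
0.07366594047488516 -0.034 (np.float64(337.6062102814216), np.float64(157.54082345132764))
0.07366594047488516 0 (np.float64(327.6115962400798), np.float64(156.35386930218476))
0.07366594047488516 0.034 (np.float64(317.71230697625185), np.float64(155.1782358643488))
front (np.float64(325.6695673004997), np.float64(164.2898965969215))
```

View pics/c12.png

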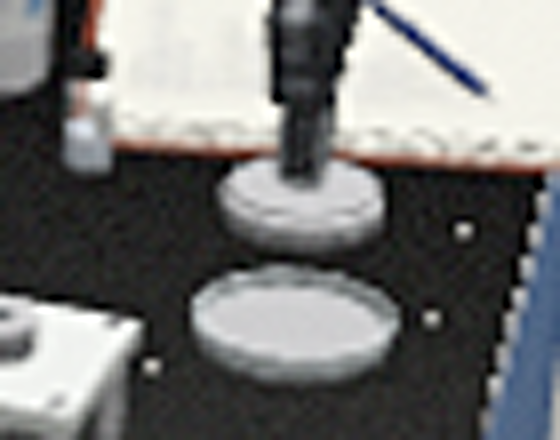

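```bash
python3 - <<'E'
from bench import env
from h import *
load(env.snapshot("side"),"side")
g=cv2.cvtColor(C["side"]["image"],cv2.COLOR_RGB2GRAY)
c=(.4373+.0044,-.3475+.0012)
f=lambda dy,z:round(proj("side",(c[0],c[1]+dy,z))[1],1)
print("dish rim back",f(-.043,.012),"floor back",f(-.039,.004),"floor front",f(.039,.004),"rim front",f(.043,.012),"foot front",f(.043,0),f(.04,0))
b=.0597;print("base back top",f(-.034,b+.014),"front bottom",f(.034,b))
for u in(322,326,330): print(u,g[150:186,u])
E
```

```text
dish rim back 167.7 floor back 170.2 floor front 180.0 rim front 178.5 foot front 181.6 181.2
base back top 152.6 front bottom 164.6
322 [242 223 212 147 112 203 212 209 209 213 184 182 158  96  92  57  40  21
  64 138 134 202 211 208 206 206 207 208 216 159 120 124  71  41  42  42]
326 [ 24  39  35  27  32  40  35  99 159 206 212 172 213 161  97  77  38  17
 115 140 136 201 207 208 206 208 205 207 208 210 153 129  81  41  38  39]
330 [ 87  96  95  98  87 109 161 178 189 206 214 184 202 159 105  82  48  30
  23 132 129 183 206 210 205 205 204 206 210 206 152 130  85  38  37  47]
```

drive_tool:
  deltas:
    - [0, 0, 0.3, 0, 0, 0, 1]
    - [0, 0, 0.3, 0, 0, 0, 1]
    - [0, 0, 0.2, 0, 0, 0, 1]
    - [0, 0, 0.1, 0, 0, 0, 1]
    - [0, 0, 0.08, 0, 0, 0, 1]
    - [0, 0, 0.06, 0, 0, 0, 1]
    - [0, 0, 0.02, 0, 0, 0, 1]
    - [0, 0, 0, 0, 0, 0, 1]
    - [0, 0, 0, 0, 0, 0, 1]

```text
clock: 37.75
tool_pos: [0.4373, -0.3476, 0.025]
tool_rot: [3.141, 0.001, 0.001]
contact_force: [-0.2, -0.1, -3.4]
grip_width: 0.164
finger_force: 59.0
```

drive_tool:
  deltas:
    - [0, 0, 0.02, 0, 0, 0, 1]
    - [0, 0, 0.02, 0, 0, 0, 1]
    - [0, 0, 0.015, 0, 0, 0, 1]
    - [0, 0, 0, 0, 0, 0, 1]
    - [0, 0, 0, 0, 0, 0, 1]

```text
clock: 38.38
tool_pos: [0.4372, -0.3475, 0.0227]
tool_rot: [3.141, 0.001, 0.0]
contact_force: [-2.8, 2.1, 5.1]
grip_width: 0.163
finger_force: 60.1
```

Seated on the dish floor at the expected height; release and retreat.

drive_tool:
  deltas:
    - [0, 0, -0.01, 0, 0, 0, 1]
    - [0, 0, 0, 0, 0, 0, 0.4]
    - [0, 0, 0, 0, 0, 0, 0.1]
    - [0, 0, 0, 0, 0, 0, 0]
    - [0, 0, 0, 0, 0, 0, 0]
    - [0, 0, -0.2, 0, 0, 0, 0]
    - [0, 0, -0.5, 0, 0, 0, 0]
    - [0, 0, -0.8, 0, 0, 0, 0]
    - [0, 0, -0.8, 0, 0, 0, 0]
    - [-0.6, 0.6, 0, 0, 0, 0, 0]
    - [-0.8, 0.8, 0, 0, 0, 0, 0]
    - [-0.8, 0.8, 0, 0, 0, 0, 0]
    - [0, 0, 0, 0, 0, 0, 0]
    - [0, 0, 0, 0, 0, 0, 0]

```text
clock: 40.12
tool_pos: [0.3272, -0.4573, 0.1379]
tool_rot: [-3.141, 0.001, -0.001]
contact_force: [-0.2, -0.7, 0.5]
grip_width: 0.501
finger_force: 0.0
```

```bash
python3 - <<'E'
from bench import env
from h import *
for n in("side","top"):load(env.snapshot(n),n)
print("dish",[blobs("top",(375,250,425,300),t)[:2] for t in(60,110,180)])
print("vial",blobs("top",(380,175,410,200),60), "plunger",blobs("top",(320,205,375,260),160)[:3],"ring",blobs("top",(265,240,312,285),225)[:3],"sleeve",blobs("top",(198,240,245,285),225)[:3])
for X in((.4373,-.3475,.018),(.4373,-.3475,.036),(.5352,-.2055,.066),(.4655,-.0572,.026),(.4668,.119,.056)): print(np.round(proj("top",X),1))
cv2.imwrite("pics/c13.png",cv2.resize(np.ascontiguousarray(C["top"]["image"][160:310,200:430,::-1]),None,fx=3,fy=3,interpolation=cv2.INTER_CUBIC))
E
```

```text
dish [[(399.01, 272.13, 34.8, 35.4, 135, 967.59375), (388.56, 251.39, 3.8, 6.9, 91, 19.875)], [(398.77, 272.02, 32.8, 33.3, 138, 856.9375), (388.55, 251.54, 1.5, 4.1, 90, 4.5625)], [(400.75, 272.93, 22.7, 24.3, 17, 419.875), (398.76, 271.69, 5.6, 8.3, 13, 33.46875)]]
vial [(393.12, 189.34, 6.6, 9.7, 150, 46.28125)] plunger [(347.18, 234.0, 40.9, 41.6, 131, 1245.0625), (347.55, 233.33, 5.0, 5.4, 115, 20.96875)] ring [(288.71, 261.67, 29.9, 30.0, 178, 704.5625), (288.17, 261.2, 15.9, 16.4, 68, 203.1875), (286.17, 260.39, 3.6, 6.0, 13, 9.3125)] sleeve [(221.21, 261.24, 29.8, 30.1, 25, 705.125), (219.9, 261.16, 21.5, 23.4, 83, 394.09375)]
[400.1 272.5]
[402.  272.7]
[347.6 234. ]
[288.3 261.9]
[218.7 261.7]
```

```bash
python3 -c "
from bench import env
print(env.job_done())"
```

```text
the job is handed in; nothing more can be done
None
```

The job is handed in at about 40 s: plunger, ring, sleeve and base were each lowered onto their stations and released; contact forces and camera images show them seated, and the vial has not moved; the judge returned no verdict.

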